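# Find the high spot of a bent shaft with a dial indicator

### The job

Slide the dial indicator down its column until the plunger is pressed onto the shaft's thick seat and the needle has made half a turn. Then, keeping the shaft seated in its V-blocks, turn it gently by the star arms, watching the needle, and leave it with the seat's highest spot under the plunger, so that the needle stands at its highest reading and nothing is touching star or stand. Do not drive the plunger to its stop or disturb the other things on the bench.

Things in the scene. Friction and masses are not known exactly. Their poses are not given: they have to be found in the camera images.
- plate: Grey plate fixed to the bench, 200 x 190 x 20 mm, with two steel V-blocks and an 18 mm column. Origin on the bench, z up. In its frame (mm): the shaft's axis runs along y at x = -20, z = 85; V-blocks are 25 thick, centred at y = -65 and +65, tops at z = 88; column at x = 55, y = 0, top at z = 200.
- shaft: Loose bent steel shaft, 24 mm diameter, 225 mm long, about 0.9 kg, lying free in the V-blocks, lightly oiled; stays at the angle where it is left. Origin on its axis, mid-length of the thick seat; y along the axis. The seat has a top that rises and falls 4 mm in all per turn, as one sine wave; where its high spot lies differs each time and cannot be seen.
- star (a point): Centre of the turning star on the shaft's axis, 127 mm to -y of the shaft's origin. Five alike arms, 72 degrees apart, square to the axis, the first along the shaft's own +z, 8 mm thick, each with a slippery 14 mm black ball centred 44 mm from the axis. At the start that one points straight up. About 1 N on a ball turns the shaft; pushed hard, it climbs out of the V-blocks.
- seat_mid (a point): The shaft's axis at the middle of the thick round seat, between the V-blocks: 40 mm diameter, 44 mm long, its centre 2 mm off the shaft's axis. Its top is 18 to 22 mm above this point, depending on the shaft's angle.
- stand_knob (a point): Centre of the upright black knob on the indicator carriage: 20 mm diameter, 34 mm tall, this point 20 mm above its lower end, at x = 55, y = 52 mm in the plate's frame. Through it the carriage slides up and down the column (50 mm travel), about 6 N down or 13 N up, and stays where left. Below the knob is the carriage block (36 x 85 mm).
- foot (a point): Centre of the flat underside of the plunger's 14 mm foot, under the dial, above the middle of the seat, at x = -20, y = 0 mm in the plate's frame. Starts 14 to 32 mm above the seat. Pushed up, it resists with 1.2 N plus 0.2 N per mm over 12 mm, then stops dead.
- dial (a point): Centre of the dial's white face (72 mm case), horizontal, facing up, at x = -20, y = 0 mm in the plate's frame, 12.5 mm below the height of stand_knob's point; it moves with the carriage. Black needle, its long end is the pointer. One needle turn is 10 mm of plunger travel.
- needle (a joint): Needle reading, rad: 0 with the plunger hanging free (pointer along the plate's -x, away from the column). Grows, clockwise seen from above, as the plunger is pushed up: 0.628 per mm, so half a turn (3.14) is 5 mm. At 7.54 the plunger is at its stop.
- spray: Yellow spray can, 56 mm diameter, 160 mm tall; bystander. Origin at the centre of its underside.
- carton: Small cardboard carton, 70 x 70 x 110 mm; bystander. Origin at the centre of its underside.
- tape: Roll of paper tape lying flat, 90 mm outside diameter, 30 mm high; bystander. Origin at the centre of its underside.
- wrench: Steel wrench, 170 mm long, lying on the bench; bystander. Origin under its middle.
- plunger: The sprung plunger itself (its foot is point foot); origin at the centre of the foot's underside.

How it is judged (in metres and radians):
On the way:
1. the plunger is pressed onto the seat with the needle at half a turn (5 mm, give or take 1.2 mm) (value of joint needle between 2.38761 and 3.89557 rad and contact force between plunger and shaft above 0.5 N), for 0.2 s.
At the end, for the whole second after the job is handed in: The plunger presses on the seat, the needle is within about 0.2 mm (0.13 rad) of the highest reading the shaft can give (foot at least 106.6 mm above the plate's underside; the high spot brings it to 106.8 mm), the shaft lies in its V-blocks (its axis not above 86.5 mm) and is at rest (z of foot in the frame of plate above 0.1066 m and z of shaft in the frame of plate below 0.0865 m and contact force between plunger and shaft above 0.5 N and value of joint needle above 0.502655 rad and angular speed of shaft below 0.05 rad/s); the robot touches nothing.
It fails at once if the plunger driven to its stop, or pressed on the shaft with more than 10 N (value of joint needle above 7.35133 rad or contact force between plunger and shaft above 10 N).
It fails at once if the shaft lifted out of the V-blocks by more than 5 mm (z of shaft in the frame of plate above 0.09 m).
It fails at once if the shaft or star pushed with more than 20 N (contact force between any of the fingers, the arm and shaft above 20 N).
It fails at once if a bystander moved by more than 20 mm (distance of any of spray, carton, tape, wrench from where it was at the start of the episode above 0.02 m).
It also fails if it takes over 72 s, if anything falls off the work surface, if the arm or the gripper's body presses on something with over 40 N, if the wrist force passes 120 N, or if a joint passes its speed limit or range.

### The arm

A 7-joint arm with a two-finger parallel gripper is mounted at the origin on the work surface. World frame = base frame: x ahead of the robot, y to its left, z up, the work surface at z = 0. Lengths are in m, angles in degrees, forces in N, time in s.
With the tool pointing down it reaches from about 0.35 to 0.9 m from the base axis. Payload 7.2 kg.
Tool frame: the origin (TCP) lies midway between the tips of the shut fingers; the grasp point (between the pads) lies 19 mm behind it; z points along the fingers, y is the direction in which the jaws open and shut (so a half turn about z gives the same grasp; the last joint's range is limited). The gripper opens to 85 mm and grips with 20 to 120 N. Pads are 22 mm wide; open, the fingers measure 114 mm over their backs; the gripper's body (76 mm by 85 mm) begins 54 mm behind the grasp point. The pads swing forward as they close: fully open they stand 13 mm farther back than shut.
Start: joints at [-73.064, 23.554, -0.728, 91.456, 0.321, 64.991, -4.71], TCP at [0.222, 0.584, 0.231] pointing down, gripper open.
Joint ranges: [-169.25, 169.25], [-16.82, 113.86], [-84.01, 82.57], [7.8, 145.47], [-59.2, 239.2], [7.22, 106.19], [-163.78, 163.78]. Speed limits (degrees/s): [136.94, 136.94, 172.46, 172.46, 180, 180, 180].

### API

Orientations are given as a 3x3 rotation matrix whose columns are the frame's x, y, z axes.
In Python, from cell import * gives the robot as it stands.
- The arm moves only by the tool move_arm, never from a script. Its argument "deltas" is one flat list of numbers, 7 for each row, row after row: the opening, from -1 (shut) to 1 (fully open), then the shift along the tool's x, y, z in m, then the turn, a rotation vector about the tool's x, y, z in degrees. In form: [grip, dx, dy, dz, ax, ay, az, grip, dx, dy, dz, ax, ay, az, ...]. A call has 1 to 8 rows; each row shifts and turns the pose as measured when the row begins, along the tool's axes as they then stand; what a row does not reach is not made up. A row lasts 1/8 s, in which the tool goes at most 62.5 mm and 10.7 degrees, less where a joint would pass 70% of its speed; a pose out of reach is approached as far as the arm can. A call is refused whole if a number of a shift passes 0.0625 or a number of a turn 10.7, either way. A call with a gripper value outside its range is refused whole. The fingers move at their own pace and stop on an object; "grip_force" is the grip in N (left out, the last holds). Time passes only in rows, so rows that do not move let the fingers close. It gives the time, the measured TCP pose, the force and the opening at its end, in the units of the state.
- get_obs(): the state, without advancing time (a new reading comes with each control period).
- grab_frame(name): name is "side" or "top"; returns a dict with "img" (480x640x3 uint8, red, green, blue), "fx", "fy", "cx", "cy" (pixels), "dist_coeffs" ([k1, k2, p1, p2, k3] as OpenCV has them; the pictures are not rectified), "rvec" (rotation vector, rad) and "tvec" (3), from world to camera coordinates, as OpenCV has them. Camera axes: x right, y down, z forward; pixel columns grow to the right and rows downward; lengths in m; the calibration is good to about 2 mm. A picture is of the moment at which its call begins. There is no depth.
- hand_in(): hands the job in, once; it reports no verdict.
The state is a dict: "time": time; "joint_positions": joint angles; "qd": joint speeds; "tau": joint torques, N m; "eef_pos": TCP position; "ee_rot": TCP orientation; "contact_force": force on the tool from outside, world axes, zero at the start; "moment": the same for the moment, N m; "width": opening from 0.0 (shut) to 1.0 (fully open).
Only numpy, scipy, OpenCV 4.12 (cv2) and the standard library are available. Lean on these libraries where they do the work, as an engineer would, in place of code of your own. Each camera call takes 0.05 s, during which the arm holds its last target.

## Working session

There is one attempt and no reset: what is moved stays moved. The work goes in short steps, Python scripts to look and compute and a tool call to move; the robot and the scene stay as the last step left them, time stands still between calls to the robot, and variables do not carry over. Pictures are saved under pics/ and viewed, and the job is handed in when it is done.

Besides the shell and the picture viewer there is one more tool, called after ">>>" as name(argument=value, ...), one argument or row to a line, values as JSON. move_arm: Moves the arm, as the interface text tells. Its arguments: {"type":"object","properties":{"deltas":{"type":"array","items":{"type":"number"}},"grip_force":{"type":"number"}},"required":["deltas"]}

```bash
mkdir -p pics; ls; python3 - <<'E'
from cell import *
import cv2
o=get_obs();print(o)
for n in("side","top"):
    f=grab_frame(n);cv2.imwrite(f"pics/{n}0.png",cv2.cvtColor(f["img"],cv2.COLOR_RGB2BGR))
    print({k:v for k,v in f.items() if k!="img"})
E
```

```text
pics
{'time': 0.0, 'joint_positions': array([-73.06467535,  23.59969157,  -0.72583999,  91.50693556,
         0.32136022,  64.99111896,  -4.70914183]), 'qd': array([-0.02204885, -0.04260324, -0.05207186, -0.04971723,  0.03746015,
       -0.16056707, -0.0175197 ]), 'tau': array([ 4.90421608e-04, -6.00623488e+01,  6.82032164e-01, -2.99404532e+01,
        1.36738081e-02,  1.06687588e-02,  2.41166975e-05]), 'eef_pos': array([0.22226007, 0.58358212, 0.23043624]), 'ee_rot': array([[-9.34559056e-01,  3.55807759e-01, -4.57111651e-04],
       [ 3.55808024e-01,  9.34557686e-01, -1.60678664e-03],
       [-1.44509947e-04, -1.66428100e-03, -9.99998605e-01]]), 'contact_force': array([ 0.11507912, -0.79912374, -0.19674745]), 'moment': array([ 0.00373232, -0.02956177,  0.0244643 ]), 'width': 0.9991619488946871}
{'fx': 508.56700172389725, 'fy': 508.56700172389725, 'cx': 319.14714702488675, 'cy': 240.16490474906655, 'dist_coeffs': array([0.00449038, 0.        , 0.        , 0.        , 0.        ]), 'rvec': array([ 2.44182794, -0.1009879 ,  0.0250311 ]), 'tvec': array([-0.51489501,  0.14744152,  1.14044128])}
{'fx': 611.5042496690177, 'fy': 611.5042496690177, 'cx': 314.9052419950179, 'cy': 255.52281323197633, 'dist_coeffs': array([-0.08451789,  0.        ,  0.        ,  0.        ,  0.        ]), 'rvec': array([ 2.09540684, -2.1328148 ,  0.19040899]), 'tvec': array([0.03266835, 0.55155455, 1.60235055])}
```

View pics/side0.png

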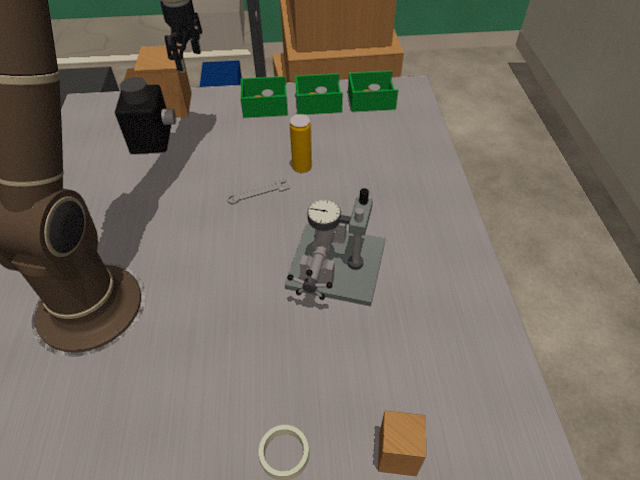

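View pics/top0.png

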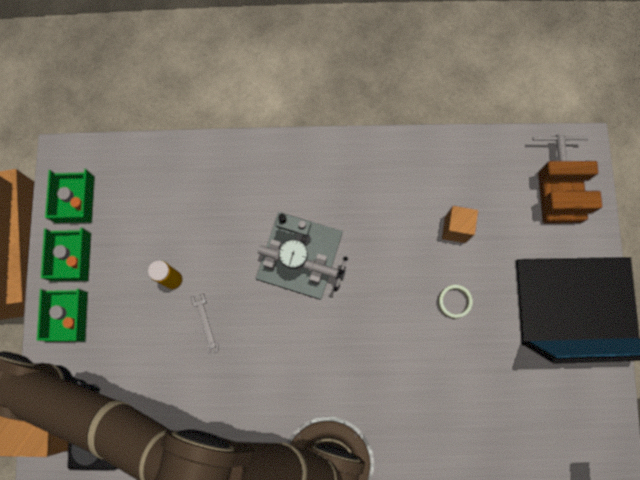

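```bash
cat > h.py <<'E'
from cell import *
import cv2, numpy as np
from scipy.optimize import least_squares
def cam(f):
    K=np.array([[f["fx"],0,f["cx"]],[0,f["fy"],f["cy"]],[0,0,1]]);return K,f["dist_coeffs"],f["rvec"],f["tvec"]
def proj(f,P):
    K,d,r,t=cam(f);return cv2.projectPoints(np.asarray(P,float).reshape(-1,3),r,t,K,d)[0][:,0]
def crop(f,name,u0,v0,u1,v1,s):
    im=cv2.cvtColor(f["img"],cv2.COLOR_RGB2BGR)[v0:v1,u0:u1]
    cv2.imwrite("pics/"+name,cv2.resize(im,None,fx=s,fy=s,interpolation=cv2.INTER_CUBIC))
def onz(f,u,z):
    K,d,r,t=cam(f);n=cv2.undistortPoints(np.array([[u]],float),K,d)[0,0];R=cv2.Rodrigues(r)[0]
    D=R.T@np.array([n[0],n[1],1]);C=-R.T@t;return C+D*(z-C[2])/D[2]
E
python3 - <<'E'
from h import *
f=grab_frame("side");crop(f,"s1.png",280,180,400,310,5)
f=grab_frame("top");crop(f,"t1.png",245,200,365,310,6)
E
```

```text
(no output)
```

View pics/s1.png

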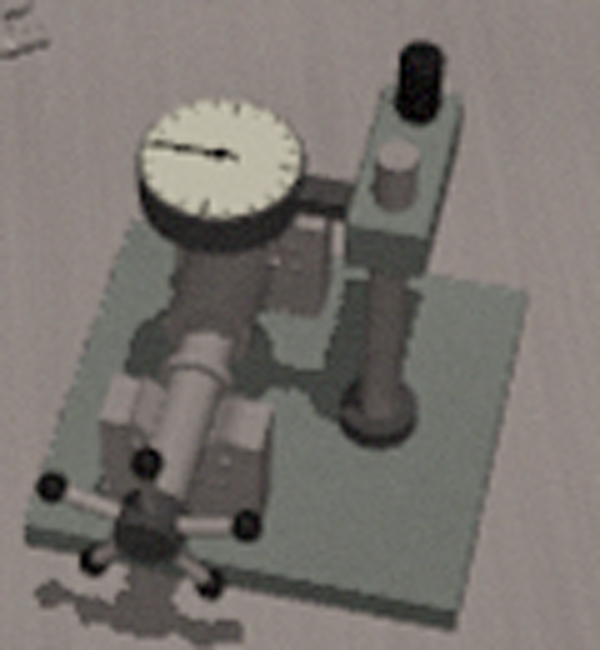

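View pics/t1.png

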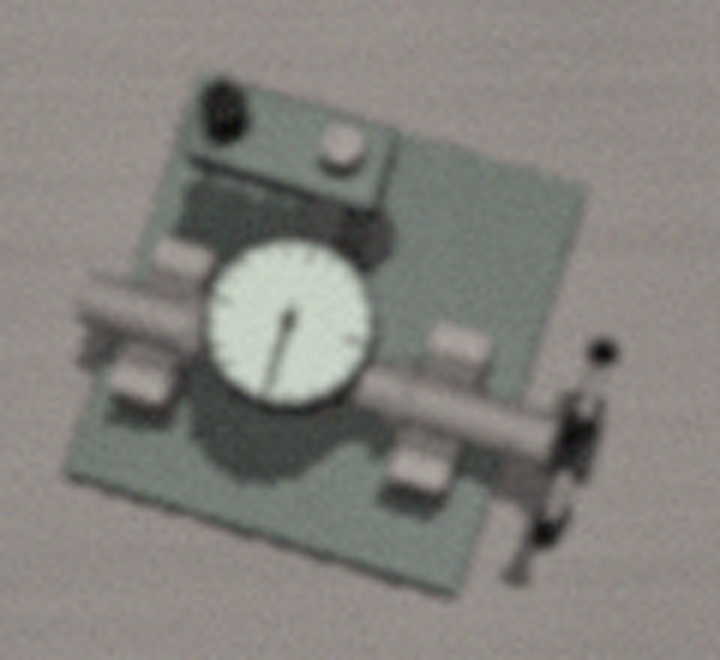

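```bash
cat > fit.py <<'E'
from h import *
S=grab_frame("side");T=grab_frame("top")
obs=[(T,68,470,(-100,95,20)),(T,455,590,(-100,-95,20)),(T,583,187,(100,-95,20)),(T,343,140,(55,0,200)),(T,290,320,(-20,0,'d')),(T,603,352,(21.8,-127,98.6)),
(S,220,154,(-20,0,'d')),(S,398,156,(55,0,200)),(S,147,463,(-20,-127,129)),(S,50,488,(-61.8,-127,98.6)),(S,247,524,(21.8,-127,98.6)),(S,420,82,(55,52,'k')),(S,456,610,(100,-95,20)),(S,527,290,(100,95,20)),(S,27,527,(-100,-95,20))]
def px(o):
    f,u,v,_=o
    return ((u+.5)/6-.5+245,(v+.5)/6-.5+200) if f is T else ((u+.5)/5-.5+280,(v+.5)/5-.5+180)
def W(p,pl):
    x,y,a,h=p; z=pl[2]
    z=h-.0125 if z=='d' else h-.003 if z=='k' else z/1000
    c,s=np.cos(a),np.sin(a);X,Y=pl[0]/1000,pl[1]/1000
    return [x+c*X-s*Y,y+s*X+c*Y,z]
def res(p):
    return np.concatenate([(proj(o[0],W(p,o[3]))[0]-px(o)) for o in obs])
b=None
for a0 in np.arange(-3,3.2,.5):
    r=least_squares(res,[.55,.0,a0,.23],loss='soft_l1')
    if b is None or r.cost<b.cost:b=r
print(b.x,np.degrees(b.x[2]),b.cost);print(res(b.x).reshape(-1,2).round(1))
for n,pl in dict(knob=(55,52,'k'),dial=(-20,0,'d'),star=(-20,-127,85),b1=(-20,-127,129),b2=(21.8,-127,98.6),b5=(-61.8,-127,98.6)).items(): print(n,np.round(W(b.x,pl),4))
E
python3 fit.py
```

```text
[0.55489797 0.0690472  5.95597884 0.1947319 ] 341.2524506841448 21.308304845248472
[[-1.7  3. ]
 [-0.3  4. ]
 [ 0.2  2.9]
 [ 0.5 -0.1]
 [ 0.3 -0.5]
 [ 0.5 -0.1]
 [ 1.1 -0. ]
 [ 0.9 -0. ]
 [ 0.9  0.3]
 [ 1.3  0.1]
 [ 0.7  0.8]
 [ 1.1  0.2]
 [-3.4 -0.5]
 [-3.  -0.5]
 [-4.6 -1.8]]
knob [0.6237 0.1006 0.1917]
dial [0.536  0.0755 0.1822]
star [ 0.4951 -0.0448  0.085 ]
b1 [ 0.4951 -0.0448  0.129 ]
b2 [ 0.5347 -0.0582  0.0986]
b5 [ 0.4556 -0.0314  0.0986]
```

```bash
sed -i 's/^def px/obs=[o for o in obs if abs(o[3][0])!=100]\ndef px/' fit.py; python3 fit.py
```

```text
[ 0.55314511  0.07011642 -0.32548742  0.19404842] -18.649055423928775 0.6733205399531572
[[ 0.   0.6]
 [-0.1  0.2]
 [ 0.1  0.5]
 [ 0.3 -0.1]
 [ 0.  -0.4]
 [ 0.1  0. ]
 [ 0.5 -0.2]
 [-0.   0.4]
 [ 0.1  0.1]]
knob [0.6219 0.1018 0.191 ]
dial [0.5342 0.0765 0.1815]
star [ 0.4936 -0.0438  0.085 ]
b1 [ 0.4936 -0.0438  0.129 ]
b2 [ 0.5332 -0.0572  0.0986]
b5 [ 0.454  -0.0305  0.0986]
```

>>> move_arm(
  deltas=[-1,-0.03,-0.015,-0.03,0,0,0,-1,-0.05,-0.028,0,0,0,0,-1,-0.05,-0.028,0,0,0,0,-1,-0.05,-0.028,0,0,0,0,-1,-0.05,-0.028,0,0,0,0,-1,-0.05,-0.028,0,0,0,0,-1,-0.05,-0.028,0,0,0,0,-1,-0.05,-0.028,0,0,0,0],
)

```text
time: 1.4
eef_pos: [0.5079, 0.2476, 0.2622]
ee_rot: [[-0.938, 0.345, 0.001], [0.345, 0.938, 0.004], [0.0, 0.004, -1.0]]
contact_force: [0.6, 0.7, -0.0]
width: 0.001
```

```bash
cat >> h.py <<'E'
def to(*P):
    o=get_obs();R=np.array(o["ee_rot"]);p=np.array(o["eef_pos"])
    print("t",round(o["time"],2),"p",p.round(4),"F",np.round(o["contact_force"],1),"w",round(o["width"],2),"x",R[:,0].round(3),"z",R[:,2].round(3))
    for q in P:
        d=R.T@(np.array(q)-p);print("  to",q,d.round(4),np.linalg.norm(d).round(3));p=np.array(q)
E
python3 -c "
from h import *
to((.622,.102,.26))"
```

```text
t 1.4 p [0.5079 0.2476 0.2622] F [ 0.6  0.7 -0. ] w 0.0 x [-0.938  0.345  0.   ] z [ 0.001  0.004 -1.   ]
  to (0.622, 0.102, 0.26) [-0.1573 -0.0973  0.0018] 0.185
```

>>> move_arm(
  deltas=[-1,-0.05,-0.031,0,0,0,0,-1,-0.05,-0.031,0,0,0,0,-1,-0.05,-0.031,0,0,0,0,-1,-0.006,-0.004,0,0,0,0,-1,0,0,0,0,0,0],
)

```text
time: 2.02
eef_pos: [0.626, 0.0927, 0.2621]
ee_rot: [[-0.936, 0.352, 0.003], [0.352, 0.936, 0.002], [-0.002, 0.003, -1.0]]
contact_force: [0.1, 1.0, -0.4]
width: 0.003
```

```bash
python3 -c "
from h import *
to((.622,.102,.26),(.622,.102,.212))
f=grab_frame('side');crop(f,'s2.png',280,150,400,280,4)
f=grab_frame('top');crop(f,'t2.png',225,200,365,310,5)
for n in ('side','top'):
  f=grab_frame(n);R=cv2.Rodrigues(f['rvec'])[0];print(n,-R.T@f['tvec'])"
```

```text
t 2.02 p [0.626  0.0927 0.2621] F [ 0.1  1.  -0.4] w 0.0 x [-0.936  0.352 -0.002] z [ 0.003  0.002 -1.   ]
  to (0.622, 0.102, 0.26) [0.007  0.0073 0.0021] 0.01
  to (0.622, 0.102, 0.212) [ 0.0001 -0.0002  0.048 ] 0.048
side [ 0.47214636 -0.6594132   0.9642169 ]
top [0.23456518 0.0039037  1.67862171]
```

View pics/s2.png

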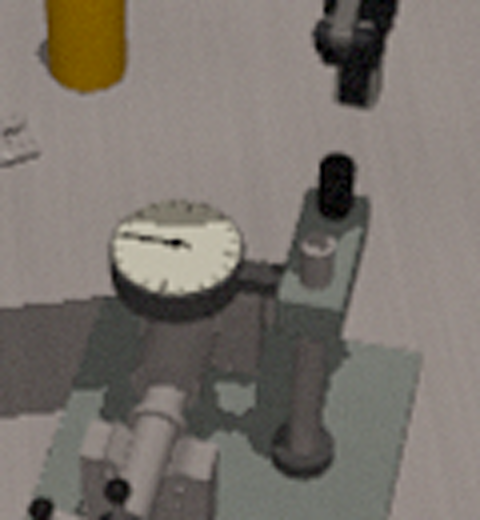

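View pics/t2.png

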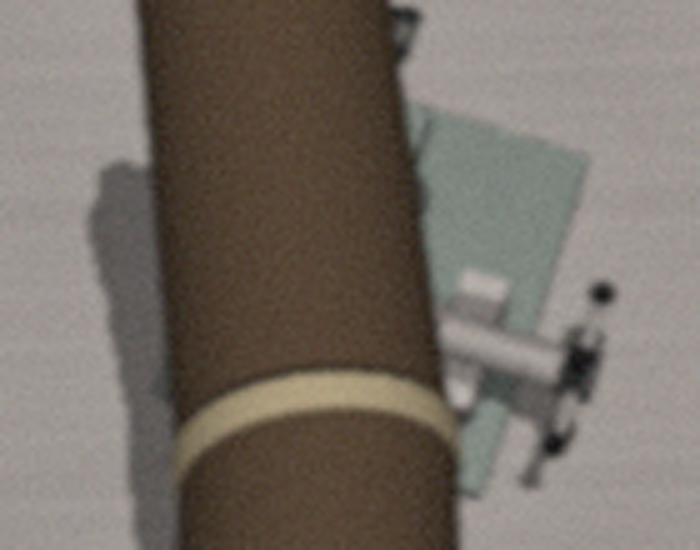

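>>> move_arm(
  deltas=[-1,0.007,0.007,0.02,0,0,0,-1,0,0,0.02,0,0,0,-1,0,0,0.007,0,0,0,-1,0,0,0,0,0,0],
)

```text
time: 2.72
eef_pos: [0.6199, 0.1098, 0.216]
ee_rot: [[-0.94, 0.341, 0.005], [0.341, 0.94, 0.006], [-0.003, 0.007, -1.0]]
contact_force: [-0.4, -0.2, -0.1]
width: -0.002
```

```bash
cat >> h.py <<'E'
PX,PY,PA=0.55315,0.07012,-0.32549
def pw(x,y,z):
    c,s=np.cos(PA),np.sin(PA);return np.array([PX+(c*x-s*y)/1e3,PY+(s*x+c*y)/1e3,z/1e3])
def dial(name,h,cam_="side"):
    # rectified dial: up in picture = plate -x (zero), seen from above
    f=grab_frame(cam_);n=300;s=80/n
    I,J=np.meshgrid(np.arange(n),np.arange(n))
    X=-20+(J-n/2)*s; Y=(I-n/2)*-1*s*-1
    # from above with image up=-x: right = +y
    P=np.stack([X,Y,np.full_like(X,h-12.5)],-1).reshape(-1,3)
    W=np.array([pw(*p) for p in P]);uv=proj(f,W).astype(np.float32).reshape(n,n,2)
    g=cv2.remap(cv2.cvtColor(f["img"],cv2.COLOR_RGB2BGR),uv[...,0],uv[...,1],cv2.INTER_CUBIC)
    cv2.imwrite("pics/"+name,g);return g,f
def needle(g):
    G=cv2.cvtColor(g,cv2.COLOR_BGR2GRAY).astype(float);th=np.radians(np.arange(0,360,1));r=np.arange(30,100,2)
    u=150+np.outer(np.sin(th),r);v=150-np.outer(np.cos(th),r)
    m=cv2.remap(G.astype(np.float32),u.astype(np.float32),v.astype(np.float32),1).mean(1)
    k=int(np.argmin(m));return k,m[k].round(0),np.median(m).round(0)
E
python3 -c "
from h import *
to((.622,.102,.208))
g,f=dial('d3.png',194);print(needle(g));crop(f,'s3.png',280,150,400,280,4)"
```

```text
t 2.73 p [0.6199 0.1098 0.216 ] F [-0.4 -0.2 -0.1] w -0.0 x [-0.94   0.341 -0.003] z [ 0.005  0.006 -1.   ]
  to (0.622, 0.102, 0.208) [-0.0047 -0.0067  0.0079] 0.011
(358, np.float32(93.0), np.float32(187.0))
```

View pics/d3.png

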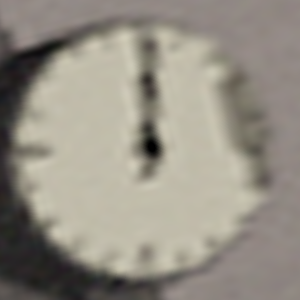

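View pics/s3.png

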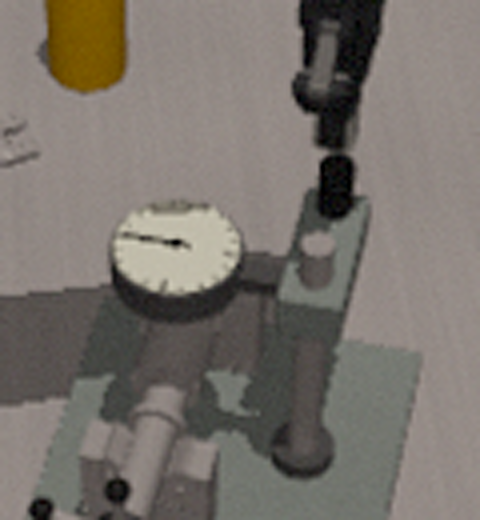

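>>> move_arm(
  deltas=[-1,-0.004,-0.006,0.0,0,0,0,-1,0,0,0.004,0,0,0,-1,0,0,0.004,0,0,0,-1,0,0,0.003,0,0,0,-1,0,0,0.003,0,0,0,-1,0,0,0.003,0,0,0],
)

```text
time: 3.52
eef_pos: [0.6231, 0.102, 0.2017]
ee_rot: [[-0.94, 0.342, 0.009], [0.342, 0.94, 0.007], [-0.006, 0.009, -1.0]]
contact_force: [-2.7, 0.1, 5.8]
width: -0.005
```

```bash
python3 -c "
from h import *
to((.622,.102,.208))
g,f=dial('d4.png',194);print(needle(g));crop(f,'s4.png',280,150,400,280,4)"
```

```text
t 3.52 p [0.6231 0.102  0.2017] F [-2.7  0.1  5.8] w -0.01 x [-0.94   0.342 -0.006] z [ 0.009  0.007 -1.   ]
  to (0.622, 0.102, 0.208) [ 0.001  -0.0003 -0.0063] 0.006
(341, np.float32(101.0), np.float32(172.0))
```

View pics/s4.png

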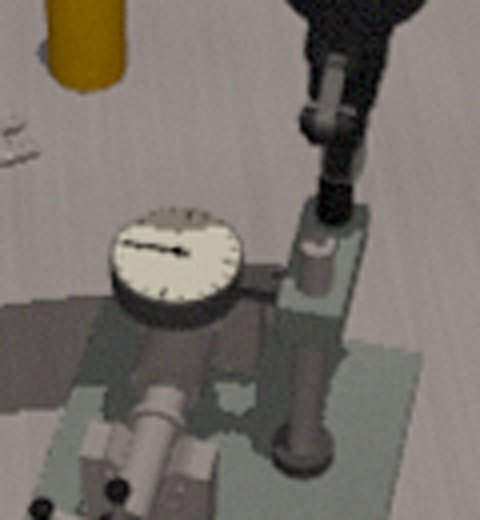

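>>> move_arm(
  deltas=[-1,0,0,0.003,0,0,0,-1,0,0,0.003,0,0,0,-1,0,0,0.002,0,0,0],
)

```text
time: 3.95
eef_pos: [0.6231, 0.102, 0.1947]
ee_rot: [[-0.94, 0.342, 0.009], [0.342, 0.94, 0.007], [-0.006, 0.01, -1.0]]
contact_force: [-3.0, -0.4, 4.9]
width: -0.002
```

```bash
cat > rd.py <<'E'
from h import *
import sys
o=get_obs();z=o["eef_pos"][2];h=float(sys.argv[2]) if len(sys.argv)>2 else (z-.014)*1e3
to()
g,f=dial(sys.argv[1]+'.png',h);print("h",h,needle(g))
E
python3 rd.py d5
```

```text
t 3.95 p [0.6231 0.102  0.1947] F [-3.  -0.4  4.9] w -0.0 x [-0.94   0.342 -0.006] z [ 0.009  0.007 -1.   ]
h 180.73099287373856 (358, np.float32(73.0), np.float32(187.0))
```

View pics/d5.png

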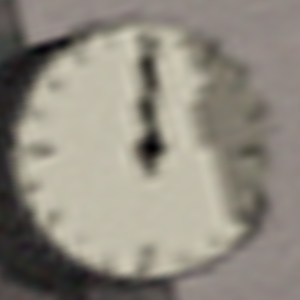

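>>> move_arm(
  deltas=[-1,0,0,0.002,0,0,0,-1,0,0,0.002,0,0,0],
)

```text
time: 4.25
eef_pos: [0.6231, 0.102, 0.1914]
ee_rot: [[-0.94, 0.342, 0.01], [0.342, 0.94, 0.008], [-0.006, 0.01, -1.0]]
contact_force: [-2.2, -0.5, 4.5]
width: 0.001
```

```bash
python3 rd.py d6
```

```text
t 4.25 p [0.6231 0.102  0.1914] F [-2.2 -0.5  4.5] w 0.0 x [-0.94   0.342 -0.006] z [ 0.01   0.008 -1.   ]
h 177.3826016579248 (359, np.float32(88.0), np.float32(187.0))
```

>>> move_arm(
  deltas=[-1,0,0,0.002,0,0,0,-1,0,0,0.002,0,0,0],
)

```text
time: 4.55
eef_pos: [0.6231, 0.102, 0.1882]
ee_rot: [[-0.94, 0.342, 0.01], [0.342, 0.94, 0.008], [-0.007, 0.011, -1.0]]
contact_force: [-3.4, -0.8, 7.2]
width: 0.004
```

```bash
python3 rd.py d7
```

```text
t 4.55 p [0.6231 0.102  0.1882] F [-3.4 -0.8  7.2] w 0.0 x [-0.94   0.342 -0.007] z [ 0.01   0.008 -1.   ]
h 174.1718213230675 (49, np.float32(64.0), np.float32(187.0))
```

>>> move_arm(
  deltas=[-1,0,0,0.0015,0,0,0,-1,0,0,0.0015,0,0,0,-1,0,0,0.001,0,0,0],
)

```text
time: 4.97
eef_pos: [0.6231, 0.102, 0.1859]
ee_rot: [[-0.939, 0.342, 0.011], [0.342, 0.939, 0.008], [-0.007, 0.012, -1.0]]
contact_force: [-2.7, -1.0, 7.3]
width: 0.0
```

```bash
python3 rd.py d8
```

```text
t 4.97 p [0.6231 0.102  0.1859] F [-2.7 -1.   7.3] w 0.0 x [-0.939  0.342 -0.007] z [ 0.011  0.008 -1.   ]
h 171.91672676135966 (129, np.float32(82.0), np.float32(186.0))
```

View pics/d8.png

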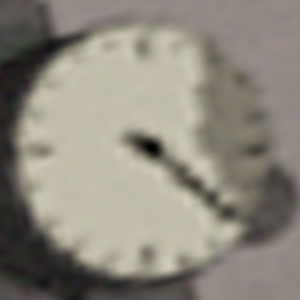

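>>> move_arm(
  deltas=[-1,0,0,0.0015,0,0,0,-1,0,0,0.001,0,0,0],
)

```text
time: 5.28
eef_pos: [0.6231, 0.1019, 0.1848]
ee_rot: [[-0.939, 0.343, 0.011], [0.343, 0.939, 0.009], [-0.007, 0.012, -1.0]]
contact_force: [-2.2, -0.8, 8.0]
width: 0.003
```

```bash
python3 rd.py d9
```

```text
t 5.28 p [0.6231 0.1019 0.1848] F [-2.2 -0.8  8. ] w 0.0 x [-0.939  0.343 -0.007] z [ 0.011  0.009 -1.   ]
h 170.7899903590679 (169, np.float32(58.0), np.float32(186.0))
```

>>> move_arm(
  deltas=[-1,0,0,0.0008,0,0,0,-1,0,0,0,0,0,0,-1,0,0,-0.01,0,0,0,-1,0,0,-0.03,0,0,0,-1,0,0,-0.03,0,0,0,-1,0,0,0,0,0,0],
)

```text
time: 6.08
eef_pos: [0.6225, 0.1015, 0.2572]
ee_rot: [[-0.939, 0.342, 0.011], [0.343, 0.939, 0.009], [-0.007, 0.012, -1.0]]
contact_force: [0.4, -0.2, -0.6]
width: 0.003
```

```bash
python3 rd.py d10 170.5; python3 -c "
from h import *
for x,y,z in [(-20,-127,200),(-50,-127,200),(-50,-127,130)]: print(pw(x,y,z))
to(pw(-50,-127,220),pw(-50,-127,125))
f=grab_frame('side');crop(f,'s10.png',280,180,400,310,5)
"
```

```text
t 6.08 p [0.6225 0.1015 0.2572] F [ 0.4 -0.2 -0.6] w 0.0 x [-0.939  0.343 -0.007] z [ 0.011  0.009 -1.   ]
h 170.5 (173, np.float32(82.0), np.float32(186.0))
[ 0.49358893 -0.0438163   0.2       ]
[ 0.46516411 -0.0342231   0.2       ]
[ 0.46516411 -0.0342231   0.13      ]
t 6.12 p [0.6217 0.1015 0.2556] F [-0.5  0.6 -0.1] w -0.01 x [-0.94   0.342 -0.005] z [ 0.009  0.008 -1.   ]
  to [ 0.46516411 -0.0342231   0.22      ] [ 0.1008 -0.1815  0.0331] 0.21
  to [ 0.46516411 -0.0342231   0.125     ] [ 0.0005 -0.001   0.095 ] 0.095
```

View pics/s10.png

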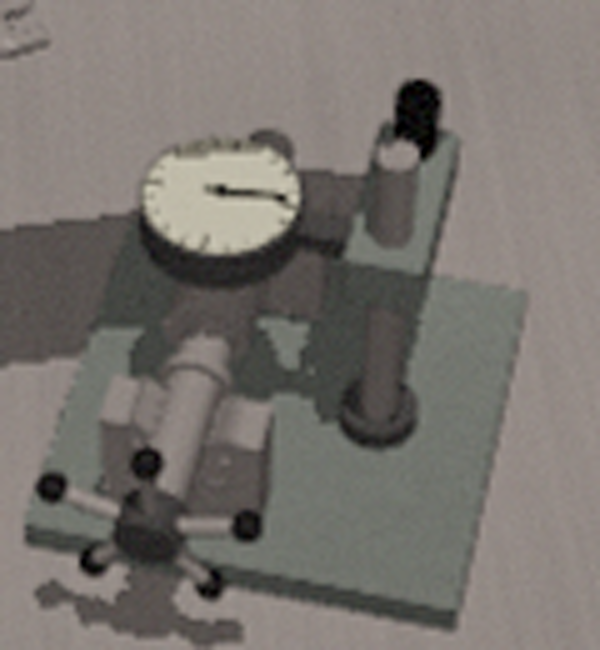

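View pics/d10.png

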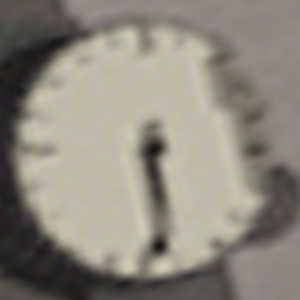

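>>> move_arm(
  deltas=[-1,0.025,-0.045,0,0,0,0,-1,0.025,-0.045,0,0,0,0,-1,0.025,-0.045,0,0,0,0,-1,0.025,-0.045,0,0,0,0,-1,0,0,0,0,0,0],
)

```text
time: 6.8
eef_pos: [0.4579, -0.0367, 0.246]
ee_rot: [[-0.94, 0.341, -0.003], [0.341, 0.94, 0.006], [0.005, 0.005, -1.0]]
contact_force: [0.6, -0.4, -0.8]
width: -0.0
```

```bash
python3 -c "
from h import *
to(pw(-50,-127,220),pw(-50,-127,122))
"
```

```text
t 6.8 p [ 0.4579 -0.0367  0.246 ] F [ 0.6 -0.4 -0.8] w -0.0 x [-0.94   0.341  0.005] z [-0.003  0.006 -1.   ]
  to [ 0.46516411 -0.0342231   0.22      ] [-0.0061  0.0047  0.0259] 0.027
  to [ 0.46516411 -0.0342231   0.122     ] [-0.0005 -0.0005  0.098 ] 0.098
```

>>> move_arm(
  deltas=[-1,-0.006,0.005,0.03,0,0,0,-1,0,0,0.04,0,0,0,-1,0,0,0.02,0,0,0,-1,0,0,0,0,0,0],
)

```text
time: 7.3
eef_pos: [0.466, -0.0312, 0.1518]
ee_rot: [[-0.941, 0.339, -0.004], [0.339, 0.941, 0.007], [0.006, 0.005, -1.0]]
contact_force: [-0.5, 0.3, -0.3]
width: 0.001
```

```bash
python3 -c "
from h import *
to(pw(-50,-127,122))
f=grab_frame('side');crop(f,'s11.png',280,180,400,310,5)
"
```

```text
t 7.3 p [ 0.466  -0.0312  0.1518] F [-0.5  0.3 -0.3] w 0.0 x [-0.941  0.339  0.006] z [-0.004  0.007 -1.   ]
  to [ 0.46516411 -0.0342231   0.122     ] [-0.0004 -0.0033  0.0298] 0.03
```

View pics/s11.png

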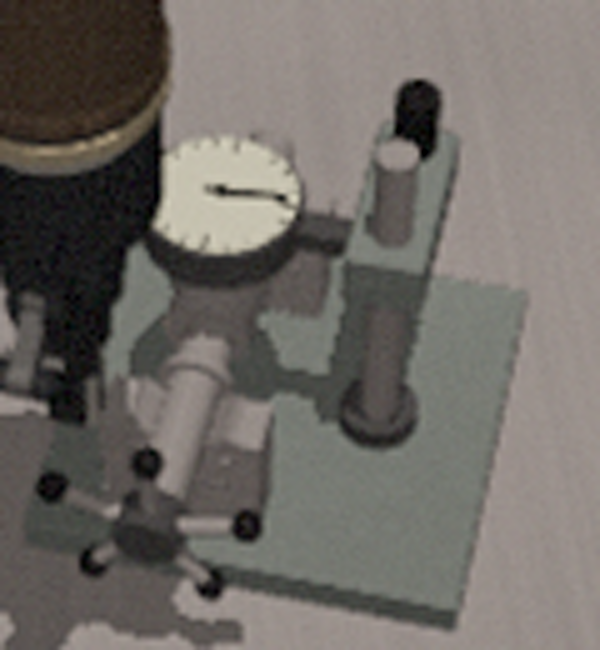

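>>> move_arm(
  deltas=[-1,0,-0.003,0.03,0,0,0,-1,0,0,0,0,0,0,-1,-0.005,0,0,0,0,0,-1,-0.005,0,0,0,0,0,-1,-0.005,0,0,0,0,0,-1,-0.005,0,0,0,0,0,-1,-0.005,0,0,0,0,0,-1,0,0,0,0,0,0],
)

```text
time: 8.35
eef_pos: [0.4943, -0.0415, 0.1274]
ee_rot: [[-0.941, 0.338, 0.004], [0.338, 0.941, 0.009], [-0.001, 0.009, -1.0]]
contact_force: [-0.5, 0.4, 1.3]
width: -0.002
```

```bash
cat >>h.py <<'E'
def plate(p):
    c,s=np.cos(PA),np.sin(PA);d=np.array(p[:2])-[PX,PY];return np.round([1e3*(c*d[0]+s*d[1]),1e3*(-s*d[0]+c*d[1]),1e3*p[2]],1)
E
cat > lk.py <<'E'
from h import *
import sys
to();print("plate",plate(get_obs()["eef_pos"]))
g,f=dial("d"+sys.argv[1]+'.png',170.5);print(needle(g))
crop(f,'s'+sys.argv[1]+'.png',280,180,400,310,5)
f=grab_frame('top');crop(f,'t'+sys.argv[1]+'.png',245,200,365,310,5)
E
python3 lk.py 12
```

```text
t 8.35 p [ 0.4943 -0.0415  0.1274] F [-0.5  0.4  1.3] w -0.0 x [-0.941  0.338 -0.001] z [ 0.004  0.009 -1.   ]
plate [ -20.1 -124.6  127.4]
(254, np.float32(17.0), np.float32(63.0))
```

View pics/s12.png

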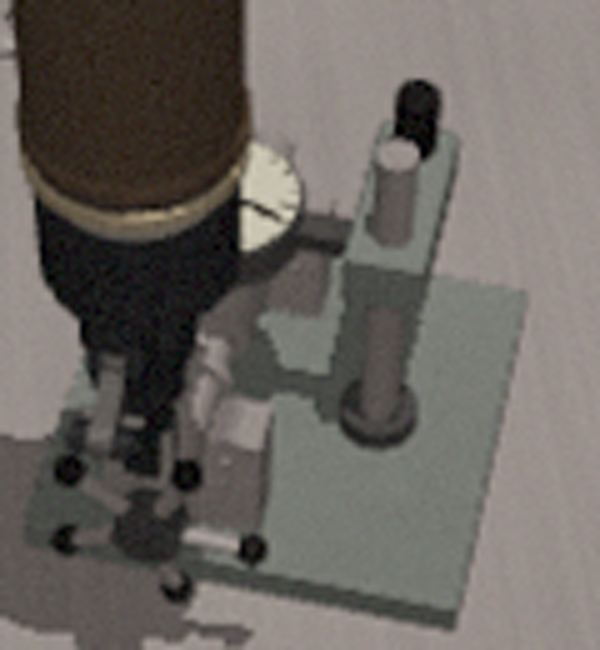

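View pics/t12.png

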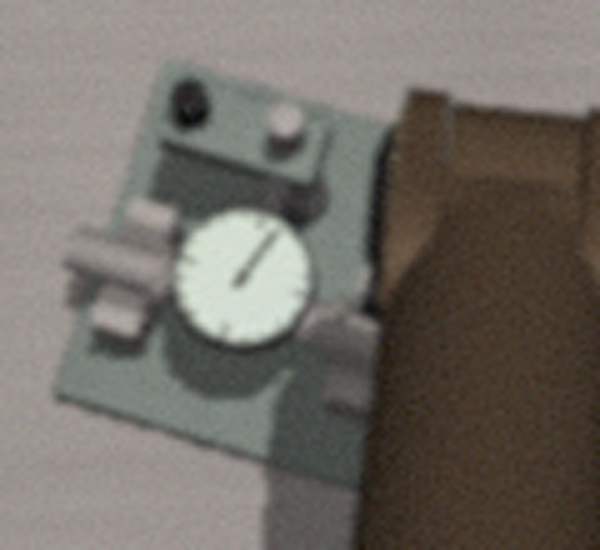

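```bash
cat > lk.py <<'E'
from h import *
import sys
to();print("plate",plate(get_obs()["eef_pos"]))
for c in ("side","top"):
  g,f=dial("d"+c+sys.argv[1]+'.png',170.5,c);print(c,needle(g))
  if c=="side":crop(f,'s'+sys.argv[1]+'.png',280,180,400,310,5)
E
python3 lk.py 13
```

```text
t 8.45 p [ 0.4941 -0.0414  0.1274] F [ 0.1 -0.4  0.2] w -0.0 x [-0.941  0.338 -0.001] z [ 0.004  0.008 -1.   ]
plate [ -20.3 -124.6  127.4]
side (247, np.float32(15.0), np.float32(63.0))
top (196, np.float32(149.0), np.float32(217.0))
```

View pics/dtop13.png

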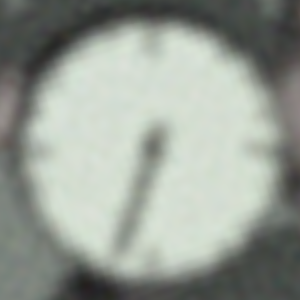

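>>> move_arm(
  deltas=[-1,-0.003,0,0.003,0,0,0,-1,-0.004,0,0.003,0,0,0,-1,-0.004,0,0.003,0,0,0,-1,-0.003,0,0.002,0,0,0,-1,0,0,0,0,0,0],
)

```text
time: 9.18
eef_pos: [0.5075, -0.0462, 0.1153]
ee_rot: [[-0.941, 0.338, 0.003], [0.338, 0.941, 0.009], [0.0, 0.009, -1.0]]
contact_force: [-1.2, 0.2, 0.9]
width: 0.002
```

```bash
python3 lk.py 14
```

```text
t 9.18 p [ 0.5075 -0.0462  0.1153] F [-1.2  0.2  0.9] w 0.0 x [-0.941  0.338  0.   ] z [ 0.003  0.009 -1.   ]
plate [  -6.1 -124.8  115.3]
side (134, np.float32(38.0), np.float32(43.0))
top (215, np.float32(152.0), np.float32(217.0))
```

View pics/s14.png

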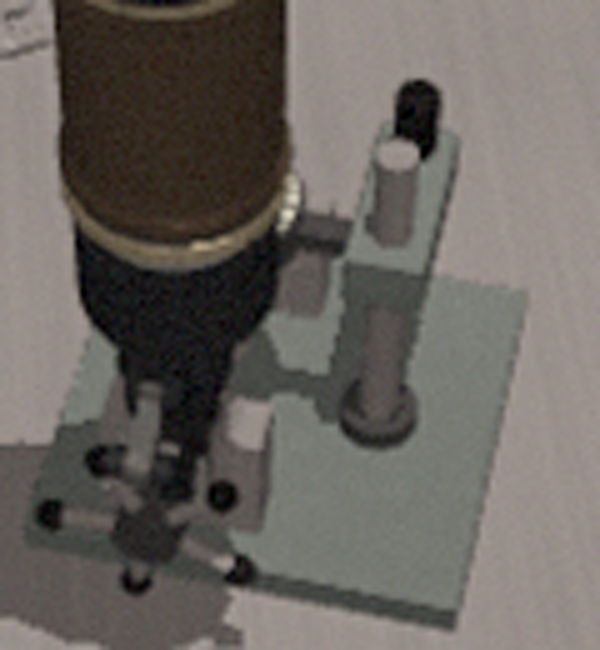

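View pics/dtop14.png

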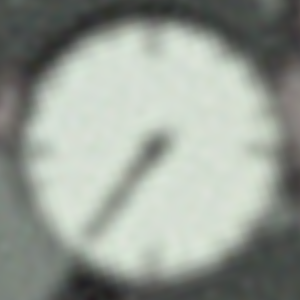

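```bash
cat > ang.py <<'E'
from h import *
f=grab_frame("side")
def star(B):
    B=[((u+.5)/5-.5+280,(v+.5)/5-.5+180) for u,v in B]
    # B in order around clockwise starting with ball 1 (entries may be None)
    def r(p):
        P=[pw(-20+44*np.sin(p[0]-2*np.pi/5*-i),-127,85+44*np.cos(p[0]+2*np.pi/5*i)) for i in range(len(B))]
        q=proj(f,P)-B; return (q-0*q).ravel()
    best=min((least_squares(r,[a]) for a in np.arange(0,6.3,.3)),key=lambda s:s.cost)
    return np.degrees(best.x[0]),best.cost
if __name__=="__main__":
    print(star([(147,463),(247,524),(209,583),(93,560),(50,488)]))
    print(star([(187,472),(252,548),(175,586),(65,538),(68,470)]))
    print(star([(222,495),(238,570),(137,578),(50,514),(103,460)]))
E
python3 ang.py
python3 - <<'E'
import numpy as np
from scipy.optimize import least_squares
th=np.radians([0,24,45]);r=np.array([174,196,216])/36
for a in np.arange(0,6.3,.8):
    s=least_squares(lambda p:p[0]+2*np.cos(th-p[1])-r,[5,a]);print(s.x[0],np.degrees(s.x[1])%360,s.cost)
E
```

```text
(np.float64(-0.18925239133263588), np.float64(0.353554690420014))
(np.float64(21.943570325788226), np.float64(0.5602848956114017))
(np.float64(405.5855144152524), np.float64(0.3223543993709746))
4.201948870934991 72.87935569291881 0.004013287643830732
4.201948931192099 72.87935807179379 0.0040132876438256195
4.201948810672119 72.87935331392701 0.004013287643836736
6.615744700462074 151.83835827793365 0.0023903436125065456
6.615744809868441 151.83836252173182 0.002390343612509593
6.615744553717997 151.8383526004503 0.002390343612506468
6.615744761754089 151.83836065829965 0.002390343612507931
4.20194916372002 72.87936723861759 0.004013287643813107
```

>>> move_arm(
  deltas=[-1,0.003,0,-0.02,0,0,0,-1,0,0,-0.03,0,0,0,-1,0.03,-0.001,0,0,0,0,-1,0.027,-0.001,0,0,0,0,-1,0,0,0,0,0,0],
)

```text
time: 9.95
eef_pos: [0.4503, -0.0283, 0.1678]
ee_rot: [[-0.941, 0.338, 0.007], [0.338, 0.941, 0.008], [-0.004, 0.01, -1.0]]
contact_force: [0.7, -0.2, 0.2]
width: -0.003
```

```bash
python3 lk.py 15;  python3 -c "
from h import *
to(pw(-66,-127,120))"
```

```text
t 9.95 p [ 0.4503 -0.0283  0.1678] F [ 0.7 -0.2  0.2] w -0.0 x [-0.941  0.338 -0.004] z [ 0.007  0.008 -1.   ]
plate [ -66.  -126.2  167.8]
side (217, np.float32(93.0), np.float32(193.0))
top (215, np.float32(150.0), np.float32(216.0))
t 10.05 p [ 0.452  -0.0287  0.1679] F [ 0.4 -0.2 -0.4] w -0.0 x [-0.941  0.338 -0.005] z [ 0.009  0.008 -1.   ]
  to [ 0.4500042  -0.02910673  0.12      ] [ 0.002  -0.0015  0.0479] 0.048
```

View pics/s15.png

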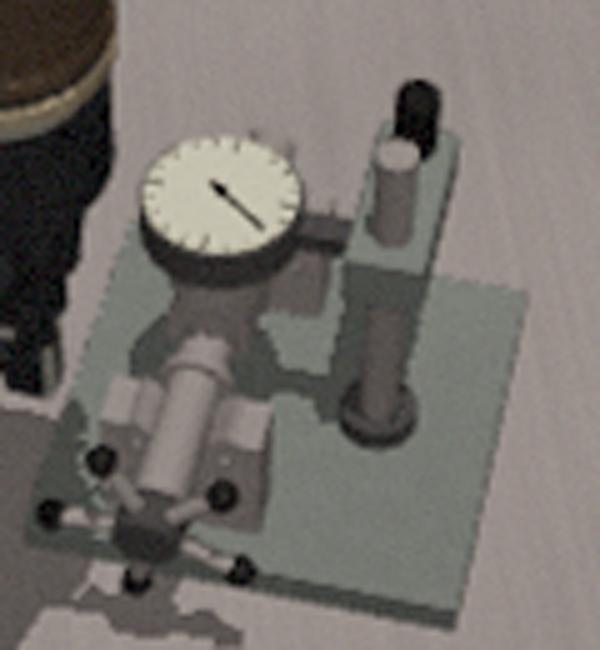

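>>> move_arm(
  deltas=[-1,0.002,-0.001,0.025,0,0,0,-1,0,0,0.02,0,0,0,-1,-0.005,0,0,0,0,0,-1,-0.005,0,0,0,0,0,-1,-0.005,0,0,0,0,0,-1,-0.004,0,0,0,0,0,-1,-0.003,0,0,0,0,0,-1,0,0,0,0,0,0],
)

```text
time: 11.05
eef_pos: [0.4775, -0.0378, 0.1243]
ee_rot: [[-0.941, 0.339, 0.013], [0.34, 0.941, 0.007], [-0.01, 0.011, -1.0]]
contact_force: [-1.6, 0.5, -0.0]
width: -0.0
```

```bash
python3 lk.py 16
```

```text
t 11.05 p [ 0.4775 -0.0378  0.1243] F [-1.6  0.5 -0. ] w -0.0 x [-0.941  0.34  -0.01 ] z [ 0.013  0.007 -1.   ]
plate [ -37.2 -126.5  124.3]
side (228, np.float32(81.0), np.float32(192.0))
top (225, np.float32(141.0), np.float32(216.0))
```

View pics/s16.png

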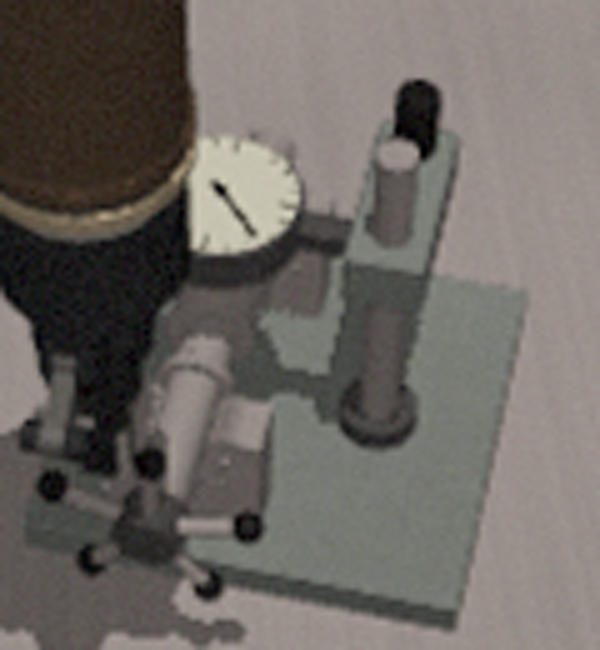

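```bash
python3 - <<'E'
import sys;sys.argv=['x']
from ang import *
t=star([(151,463),(247,524),(208,584),(92,560),(52,486)]);print(t)
th=np.radians([0,22,45.6,72+t[0]%72]);r=np.array([174,197,217.5,228])/36
for a in np.arange(0,6.3,.8):
    s=least_squares(lambda p:p[0]+2*np.cos(th-p[1])-r,[5,a]);print(s.x[0],np.degrees(s.x[1])%360,s.cost,(s.fun*36).round(1))
E
```

```text
(np.float64(1.0160932636590914), np.float64(0.33949732282559797))
4.327292178155533 76.12660816703742 0.000792726235789289 [-1.   1.   0.3 -0.3]
4.327292197931297 76.12660913394335 0.0007927262357890049 [-1.   1.   0.3 -0.3]
4.327292198661134 76.1266091696329 0.0007927262357890057 [-1.   1.   0.3 -0.3]
7.013220599929621 173.92689337814053 0.1247916359819143 [ 6.9 -8.1 -9.7 10.8]
7.013227524189133 173.92723206988575 0.12479163596554836 [ 6.9 -8.1 -9.7 10.8]
7.013227073779597 173.9272100601169 0.12479163596499127 [ 6.9 -8.1 -9.7 10.8]
7.013229326541911 173.9273202391548 0.12479163597003727 [ 6.9 -8.1 -9.7 10.8]
4.327292198626845 76.12660916795596 0.0007927262357890333 [-1.   1.   0.3 -0.3]
```

>>> move_arm(
  deltas=[-1,-0.003,0,0,0,0,0,-1,0,0,0,0,0,0,-1,0.01,0,0,0,0,0,-1,0.01,0,-0.02,0,0,0,-1,0.02,0,-0.04,0,0,0,-1,0.03,0,-0.04,0,0,0,-1,0.03,0,-0.02,0,0,0,-1,0,0,0,0,0,0],
)

```text
time: 12.2
eef_pos: [0.3801, -0.0044, 0.2462]
ee_rot: [[-0.941, 0.339, 0.016], [0.339, 0.941, 0.007], [-0.012, 0.012, -1.0]]
contact_force: [0.7, 0.6, 0.0]
width: 0.002
```

```bash
python3 lk.py 17
```

```text
t 12.2 p [ 0.3801 -0.0044  0.2462] F [0.7 0.6 0. ] w 0.0 x [-0.941  0.339 -0.012] z [ 0.016  0.007 -1.   ]
plate [-140.1 -125.9  246.2]
side (227, np.float32(78.0), np.float32(190.0))
top (225, np.float32(136.0), np.float32(214.0))
```

View pics/s17.png

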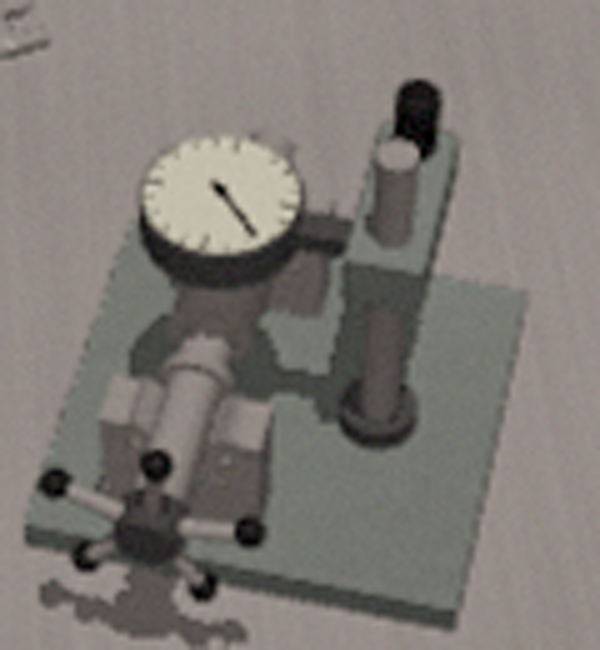

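View pics/dside17.png

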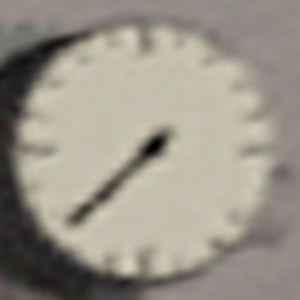

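```bash
python3 -c "
from cell import *
print(hand_in())"
```

```text
the job is handed in; nothing more can be done
None
```

I pressed the indicator down to half a turn, turned the shaft to its high spot, backed the arm off and handed the job in after about 12 s of the 72. The hand-in gave no verdict.

- **Indicator:** I pushed the carriage down by its knob with the fingers shut. The needle read about 174°, or 4.8 mm, and stayed there when I let go.
- **Turning:** I pushed two of the star balls sideways from above, with no more than about 2 N read at the wrist. The needle read 174°, 197°, 217° and 228° at shaft angles of 0°, 22°, 46° and 73°. A sine of the known 4 mm rise and fall fits these to within 1° of needle, and puts the high spot at about 76°.
- **Last checks:** I left the shaft at about 77° by eye, well inside the ±26° or so that the limit allows. The needle held at 225–228° (about 6.3 mm) from 73° onwards, which matches the predicted peak. The shaft looks seated in its V-blocks, the arm is about 0.1 m clear, and the wrist force is near zero.
- **Not fully checked:** The side and top cameras differed by 2–3° of needle (under 0.1 mm). I did not turn past the peak to see the reading fall; that rests on the sine fit and the flat reading. The other solution of the fit, near 174°, missed the readings by up to 11° of needle. I did not check the bystanders again in a picture at the end, but the arm stayed clear of them.

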